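# Power up the recording desk in order

## Task

Power up the recording desk in the right order, pressing with your closed fingertips: first press down the raised half of the power strip's rocker so that it tips over, then press the blue button of the dark audio interface all the way in, and last press the green button of the white speaker controller all the way in. Leave the red record button alone, do not lift or shift the strip or the two boxes, and do not disturb the glue stick, the dropper bottle or the mug.

Things in the scene. Friction and masses are not known exactly. Their poses are not given: they have to be found in the camera images.
- strip: white power strip, 56 x 269 x 47 mm, 0.35 kg, loose on the desk; origin at the centre of its underside, y along its length, z up. Its housing's top is 42 mm above the desk. The switch is near its -y end, at (0, -84, 39) mm (the rocker's axle, along y). It has a red rocker about 26 mm (x) by 12 mm (y) in an opening of 26 x 15 mm.
- rocker_raised (a point): top centre of the rocker's raised half when off, at (-6, -84, 47) mm of the strip, axes as the strip; does not tip with the rocker. The raised half spans x -11 to -1 mm, y -90 to -78 mm, 5 mm above the housing. It tips only if pressed well off the axle (x = 0): centre a broad finger farther to -x so that its edge bears at about x = -8 mm. Once over, its outer end is 1 mm above the housing.
- strip_switch (a joint): the strip's rocker, rad: about 0 off (-x half raised), 0.349 on (-x half pressed down). Light friction (about 2 to 4 N at the half), no spring: stays where it is left.
- interface: dark audio interface with aluminium side cheeks, 90 x 150 x 44 mm, about 0.9 kg, loose on the desk on rubber feet; knobs and sockets on its front (-x) face; origin at the centre of its underside, z up. Blue button at (8, 32) mm and red button at (8, -32) mm of its top, seen in its frame; it and the speaker controller may swap places.
- power_key_top (a point): centre of the top of the interface's blue round button, 22 mm across, 53 mm above the desk when out; moves with it. Axes as the interface. Stands 8 mm out of the top plate, 3 mm when fully in.
- power_key (a joint): blue button, m: 0 out, 0.005 fully in. Held by friction of 3 N and stays in when pressed.
- record_key_top (a point): centre of the top of the interface's red record button, same make and size as the blue one, 64 mm from it. Must not be pressed.
- record_key (a joint): red button, m: 0 out (must stay so), 0.005 fully in.
- controller: white speaker controller, 90 x 130 x 45 mm, about 0.9 kg, loose on the desk on rubber feet; origin at the centre of its underside, z up. A silver volume knob, 42 mm across, rises 14 mm above its top (to 59 mm above the desk) at (0, 34) mm, the green button is at (8, -32) mm in its frame.
- speaker_key_top (a point): centre of the top of the controller's green round button, 22 mm across, 53 mm above the desk when out; moves with it. Axes as the controller. Stands 8 mm out of the top, 3 mm when fully in.
- speaker_key (a joint): green button, m: 0 out, 0.005 fully in. Held by friction of 3 N and stays in when pressed.
- glue_stick: upright red and white glue stick, 27 mm across, 88 mm high, loose, between the two boxes; origin at the centre of its underside. Leave alone.
- ink_bottle: upright amber dropper bottle, 33 mm across, 102 mm high, loose, near the strip's switch end; origin at the centre of its underside. Leave alone.
- mug: white mug, 82 x 117 x 91 mm with handle, loose, beyond the strip's other end; origin at the centre of its underside. Leave alone.

How it is judged:
By the outcome, as a careful person would: the job done as asked, in the order asked, and still so for the second after the job is handed in, with the robot touching nothing.
It also fails if it takes over 48 s, if anything falls off the work surface, if the arm or the gripper's body presses on something with over 40 N, if the wrist force passes 120 N, or if a joint passes its speed limit or range.

## Robot

A 6-joint arm with a two-finger parallel gripper is mounted at the origin on a cart in front of the work surface, level with it; the furniture and walls round the work are solid. World frame = base frame: x ahead of the robot, y to its left, z up, the work surface at z = 0. Lengths are in mm, angles in rad, forces in N, time in s.
With the tool pointing down it reaches from about 275 to 1000 mm from the base axis. Payload 8.4 kg.
Tool frame: the origin (TCP) lies between the finger pads; the fingertips stand 22 mm ahead of it and the grasp point (between the pads) lies 3 mm ahead of it (r.nose_length is the z of the fingertips in the tool frame, in mm); z points along the fingers, y is the line along which they close (so a half turn about z gives the same grasp; the last joint's range is limited). The gripper opens to 85 mm and grips with 20 to 120 N. Pads are 22 mm wide; open, the fingers measure 114 mm over their backs; the gripper's body (76 mm by 85 mm) begins 54 mm behind the grasp point. The pads swing forward as they close: fully open they stand 13 mm farther back than shut.
Start: joints at [1.347, 0.353, 1.633, -0, 1.155, -0.002], TCP at [137.489, 609.692, 253.281] pointing down, gripper open.
Joint ranges: [-2.63, 2.63], [-0.92, 2.1], [0.06, 2.66], [-1.3, 4.44], [0, 2.69], [-3.02, 3.02]. Speed limits (rad/s): [2.22, 2.22, 2.79, 3.14, 3.14, 3.14].

## Interface

Orientations are given as [roll, pitch, yaw] about the fixed x, y, z axes, in that order (R = Rz(yaw) Ry(pitch) Rx(roll)).
In Python, from rig import r, grab_frame, camera_params gives the robot as it stands (r), with the cameras as plain functions.
- The arm moves only by the tool steer_hand, called after "Emit:" as name(argument=value, ...) on one line, values as JSON. Schema: {"type":"object","properties":{"deltas":{"type":"array","items":{"type":"number"},"minItems":7,"maxItems":35},"squeeze":{"type":"number"},"only":{"type":"string"},"quiet":{"type":"boolean"},"lines":{"type":"string"}},"required":["deltas"],"additionalProperties":false}. deltas is one flat list of numbers that holds 1 to 5 rows one after another, with no inner brackets; each row has 7 numbers: a rotation vector rx, ry, rz in a scale on which 1.0 is 180 degrees, then dx, dy, dz in fractions of the full range, 1 being 250 mm, then the opening from 0.0 (shut) to 1.0 (fully open); each row shifts and turns the commanded pose from where the row before left it, along the tool's axes as they then stand; what a row does not reach is not made up. A row lasts 1/12 s, in which the tool goes at most 41.7 mm and 0.125 rad, less where a joint would pass 70% of its speed; a pose out of reach is approached as far as the arm can. The fingers move at their own pace and stop on an object; squeeze is the grip in N (left out, the last holds). Time passes only in rows, so rows that do not move let the fingers close. The tool returns the time, the measured TCP pose, the force, the opening and the grip force at its end. only (a regular expression) keeps the lines of the reply that match it, lines (a string "A,B") keeps lines A to B, and quiet returns only ok. Shift and turn numbers lie between -1 and 1, and a call with a number outside is refused. Input that does not fit is refused with a message, and nothing moves.
- r.sense(): the state, without advancing time (a new reading comes with each control period).
- grab_frame(name): name is "scene" or "top" or "wrist"; returns the picture (480x640x3 uint8, red, green, blue); there is no depth.
- camera_params(name): a dict with "fx", "fy", "cx", "cy" (pixels), "dist_coeffs" ([k1, k2, p1, p2, k3] as OpenCV has them; the pictures are not rectified), "rvec" (rotation vector, rad) and "tvec" (3), from world to camera coordinates, as OpenCV has them. Camera axes: x right, y down, z forward; pixel columns grow to the right and rows downward; lengths in mm; the calibration is good to about 2 mm. A picture is of the moment at which its call begins: read the wrist's pose just before it. camera_params takes no time and is no camera call; for the wrist camera it gives the pose at the moment of the call.
- r.sign_off(): hands the job in; it is judged then, once.
The state is a dict: "clock": time; "qpos": joint angles; "qvel": joint speeds; "joint_efforts": joint torques, N m; "eef_pos": TCP position; "tcp_rot": TCP orientation; "contact_force": force on the tool from outside, world axes, zero at the start; "wrist_torque": the same for the moment, N m; "opening": opening from 0.0 (shut) to 1.0 (fully open); "grasp_force": force on a finger pad.
Only numpy, scipy, OpenCV 4.12 (cv2) and the standard library are available. Lean on these libraries where they do the work, as an engineer would, in place of code of your own. Each camera call takes 0.05 s, during which the arm holds its last target. There are 200 camera calls.

## Working session

There is one attempt and no reset: what is moved stays moved. The work goes in short steps, Python scripts to look and compute and a tool call to move; the robot and the scene stay as the last step left them, time stands still between calls to the robot, and variables do not carry over. Pictures are saved under pics/ and viewed, at most 10 in all, crops included, and the job is handed in when it is done.

```bash
ls; mkdir -p pics
```

Run:
```python
from rig import r, grab_frame, camera_params
import cv2
print(r.sense())
for n in ("top","scene"):
    cv2.imwrite(f"pics/{n}0.png",grab_frame(n)[:,:,::-1]); print(camera_params(n))
print(r.nose_length)
```

```text
pics
rig.py
{'clock': 0.0, 'qpos': array([ 1.34660455e+00,  3.53660474e-01,  1.63415626e+00,  3.46887743e-07,
        1.15517522e+00, -2.38846975e-03]), 'qvel': array([-4.40570421e-04,  9.47252540e-04, -9.29663928e-05, -7.23207028e-04,
        3.68028797e-04,  6.94693566e-04]), 'joint_efforts': array([ 1.26798572e-03, -6.05269575e+01, -3.42061508e+01,  6.07464312e-05,
        9.59143013e-03, -8.84466772e-06]), 'eef_pos': array([137.38582076, 609.25095708, 252.54448612]), 'tcp_rot': array([-3.14019336e+00, -3.65933499e-06,  2.91978921e+00]), 'contact_force': array([ 0.72005704, -0.57521004,  0.21853583]), 'wrist_torque': array([-0.01951389, -0.01905467, -0.04556476]), 'grasp_force': 0.0, 'opening': 1.0004238192164816}
{'fx': 618.839725139573, 'fy': 618.839725139573, 'cx': 329.6330577408252, 'cy': 241.48433047249415, 'dist_coeffs': array([-0.14116785,  0.        ,  0.        ,  0.        ,  0.        ]), 'rvec': array([ 2.15549556, -2.20710317,  0.12059563]), 'tvec': array([ 117.48417472,  548.93361795, 1319.50290527])}
{'fx': 440.6292998464459, 'fy': 440.6292998464459, 'cx': 311.04321744530466, 'cy': 238.48309887416625, 'dist_coeffs': array([-0.06162112,  0.        ,  0.        ,  0.        ,  0.        ]), 'rvec': array([ 2.35801259, -0.53954668,  0.23423904]), 'tvec': array([-434.85626459,  297.34723208,  726.03815304])}
22.0
```

View pics/top0.png

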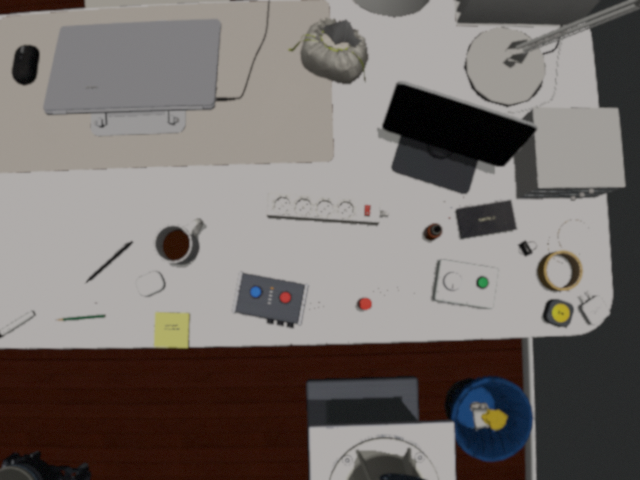

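View pics/scene0.png

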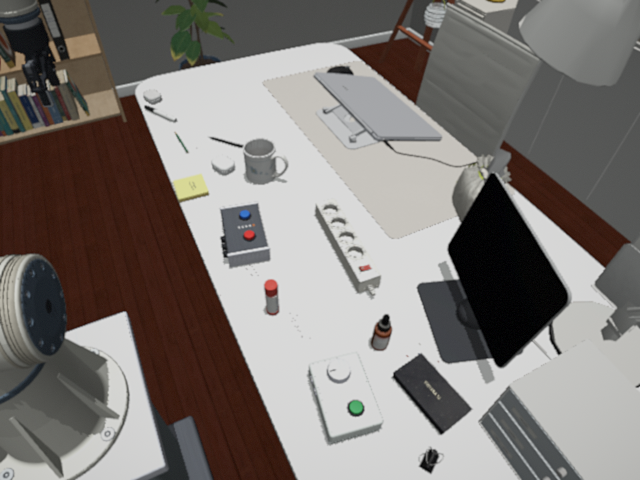

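The top view shows the interface at about (270,298) with blue (256,292) and red (286,297), the strip rocker at (367,210), the controller's green button at (483,282), and the glue stick at (365,304). The bottle is at (433,232) and the mug at (178,243). I'll enlarge those areas to measure them.

Create h.py:
```python
from rig import r, grab_frame, camera_params
import cv2, numpy as np
def px2w(n,pts,z,P=None):
    P=P or camera_params(n); K=np.array([[P['fx'],0,P['cx']],[0,P['fy'],P['cy']],[0,0,1]])
    u=cv2.undistortPoints(np.array(pts,float).reshape(-1,1,2),K,P['dist_coeffs'])[:,0]
    R=cv2.Rodrigues(P['rvec'])[0]; c=-R.T@P['tvec']; d=np.c_[u,np.ones(len(u))]@R
    z=np.broadcast_to(z,len(d)); return c+d*((z-c[2])/d[:,2])[:,None]
def w2px(n,pts,P=None):
    P=P or camera_params(n); K=np.array([[P['fx'],0,P['cx']],[0,P['fy'],P['cy']],[0,0,1]])
    return cv2.projectPoints(np.array(pts,float).reshape(-1,3),P['rvec'],P['tvec'],K,P['dist_coeffs'])[0][:,0]
```

Run:
```python
from h import *
im=cv2.imread('pics/top0.png')
def c(x,y,w,h,s=5): return cv2.resize(im[y:y+h,x:x+w],None,fx=s,fy=s,interpolation=cv2.INTER_CUBIC)
a=np.hstack([c(230,265,80,60),c(430,250,80,60)])
b=np.hstack([c(262,185,130,50),np.zeros((250,150,3),np.uint8)])
cv2.imwrite('pics/crop.png',np.vstack([a,b]))
hs=cv2.cvtColor(im,cv2.COLOR_BGR2HSV)
for nm,lo,hi,box,z in [('blue',100,125,(235,265,310,330),53),('red',0,8,(270,280,310,315),53),('green',55,85,(470,265,500,300),53),('rocker',0,8,(355,195,380,225),44),('glue',0,8,(350,290,380,320),88)]:
    x0,y0,x1,y1=box; s=hs[y0:y1,x0:x1]
    m=(s[...,0]>=lo)&(s[...,0]<=hi)&(s[...,1]>130); 
    if lo==0: m|=(s[...,0]>172)&(s[...,1]>130)
    v,u=np.nonzero(m); p=[u.mean()+x0,v.mean()+y0]; print(nm,m.sum(),p,px2w('top',[p],z).round(1),u.min()+x0,u.max()+x0,v.min()+y0,v.max()+y0)
```

```text
blue 94 [np.float64(255.32978723404256), np.float64(291.40425531914894)] [[446.6 264.5  53. ]] 250 260 286 297
red 94 [np.float64(285.02127659574467), np.float64(296.9468085106383)] [[433.6 202.   53. ]] 280 290 292 302
green 69 [np.float64(482.0), np.float64(282.0)] [[ 454.3 -219.2   53. ]] 478 486 278 286
rocker 18 [np.float64(367.0), np.float64(208.5)] [[619.3  22.5  44. ]] 366 368 206 211
glue 104 [np.float64(364.5192307692308), np.float64(303.4807692307692)] [[416.  37.  88.]] 359 370 299 308
```

View pics/crop.png

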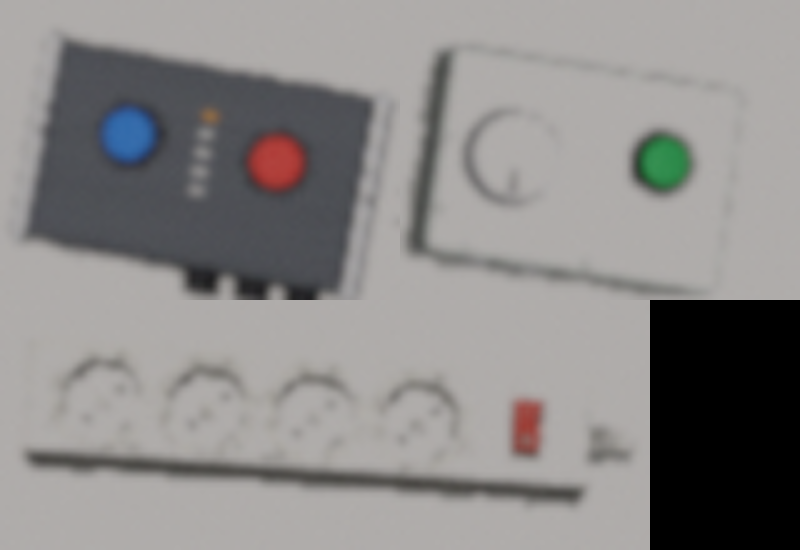

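Run:
```python
from h import *
def f(U,V,ox,oy,cu=0,cv=0): return [ox+(U-cu+.5)/5-.5, oy+(V-cv+.5)/5-.5]
e=px2w('top',[f(28,453,262,185,0,300),f(582,489,262,185,0,300)],42); print('strip edge',e,'yaw',np.arctan2(-(e[0]-e[1])[0],(e[0]-e[1])[1]), np.linalg.norm(e[0]-e[1]))
print('rocker',px2w('top',[f(527,401,262,185,0,300),f(527,456,262,185,0,300),f(527,428,262,185,0,300)],[42,46,44]))
k=px2w('top',[f(510,155,430,250,400,0),f(664,162,430,250,400,0)],[59,53]); d=k[0]-k[1]; print('knob,green',k,np.linalg.norm(d[:2]),np.arctan2(-d[0],d[1]))
print('bottle',px2w('top',[[433,231]],95))
s=r.sense(); print(s['eef_pos'],s['tcp_rot'])
```

```text
strip edge [[ 6.09861811e+02  2.37806440e+02  4.20000000e+01]
 [ 5.88868024e+02 -4.74293303e-01  4.20000000e+01]] yaw -0.0878783481216776 239.20377726509736
rocker [[627.69300552  22.10370321  42.        ]
 [603.18506999  23.16541865  46.        ]
 [615.62613887  22.62967928  44.        ]]
knob,green [[ 459.00412146 -151.88836167   59.        ]
 [ 454.28529002 -220.06449442   53.        ]] 68.33924529162175 -0.06910508482956722
bottle [[ 561.92144606 -109.3139864    95.        ]]
[137.39620496 609.29568347 252.6251098 ] [-3.14031797e+00  2.62527286e-06  2.91980817e+00]
```

The manual's scale: shifts go in shares of 250 mm and turns go in shares of 180 degrees. Converting my numbers, -27 mm is -0.108, -25 mm is -0.1, -0.067 rad is -0.0213.

Emit:
steer_hand(deltas=[0,0,-0.0213,-0.06,-0.06,0,0,0,0,-0.0213,-0.1,-0.108,0,0,0,0,0,-0.1,-0.108,0,0,0,0,0,-0.1,-0.108,0,0,0,0,0,-0.1,-0.108,0,0], squeeze=20)

```text
clock: 0.52
eef_pos: [237.4, 472.4, 252.9]
tcp_rot: [-3.141, -0.0, 3.055]
contact_force: [0.7, 1.3, 0.3]
opening: 0.299
grasp_force: 0.0
```

Emit:
steer_hand(deltas=[0,0,0,-0.1,-0.108,0,0,0,0,0,-0.1,-0.108,0,0,0,0,0,-0.1,-0.108,0,0,0,0,0,-0.1,-0.108,0,0,0,0,0,-0.1,-0.108,0,0])

```text
clock: 0.93
eef_pos: [350.2, 326.8, 253.2]
tcp_rot: [-3.141, -0.0, 3.054]
contact_force: [1.2, 0.9, 0.4]
opening: 0.004
grasp_force: 0.0
```

Emit:
steer_hand(deltas=[0,0,0,-0.1,-0.108,0.012,0,0,0,0,-0.1,-0.108,0.012,0,0,0,0,-0.1,-0.108,0.012,0,0,0,0,-0.1,-0.108,0.012,0,0,0,0,-0.1,-0.108,0.012,0])

```text
clock: 1.35
eef_pos: [463.0, 181.3, 238.0]
tcp_rot: [-3.142, -0.0, 3.054]
contact_force: [-0.2, 0.6, 0.4]
opening: -0.001
grasp_force: 0.0
```

Emit:
steer_hand(deltas=[0,0,0,-0.1,-0.108,0.048,0,0,0,0,-0.1,-0.108,0.048,0,0,0,0,-0.1,-0.108,0.048,0,0,0,0,-0.1,-0.108,0.048,0,0,0,0,0,0,0,0])

```text
clock: 1.77
eef_pos: [554.7, 62.2, 188.0]
tcp_rot: [-3.14, -0.001, 3.051]
contact_force: [-1.1, 0.1, -0.4]
opening: -0.001
grasp_force: 0.0
```

To row units: -5 mm is -0.02.

Emit:
steer_hand(deltas=[0,0,0,-0.02,-0.02,0,0,0,0,0,0,0,0,0])

```text
clock: 1.93
eef_pos: [557.3, 60.7, 190.0]
tcp_rot: [-3.141, -0.001, 3.053]
contact_force: [0.6, 0.6, 0.2]
opening: -0.002
grasp_force: 0.0
```

Run:
```python
from h import *
import pickle
P=camera_params('wrist'); s=r.sense(); im=grab_frame('wrist'); cv2.imwrite('pics/w1.png',im[:,:,::-1]); pickle.dump(P,open('w1.pkl','wb'))
print(s['eef_pos'],s['tcp_rot'],P); print(w2px('wrist',[[615.6,22.6,44],s['eef_pos']-[0,0,22]],P))
```

```text
[557.30460668  60.65509476 190.01903088] [-3.14141377e+00 -5.51584847e-04  3.05295435e+00] {'fx': 355.43985992979935, 'fy': 355.43985992979935, 'cx': 323.0947703701381, 'cy': 231.61163376325123, 'dist_coeffs': array([-0.04901571,  0.        ,  0.        ,  0.        ,  0.        ]), 'rvec': array([-2.13861662, -1.95422233, -0.30559395]), 'tvec': array([-111.28122749, -544.33002145,  151.9425764 ])}
[[283.12332533 292.62642536]
 [321.4239766  298.97356617]]
```

View pics/w1.png

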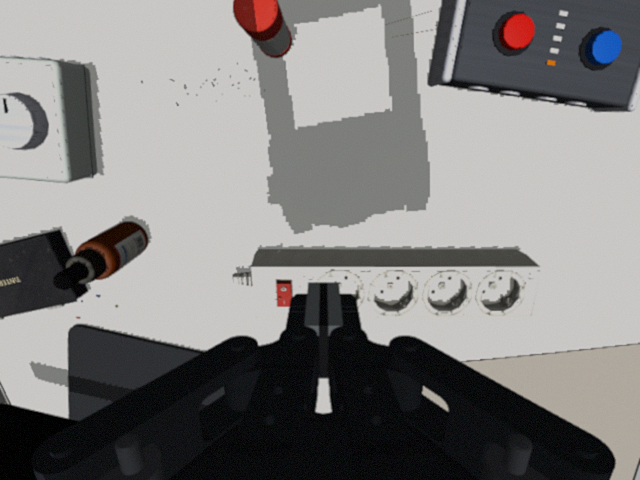

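The wrist view shows the rocker at about (284,293), with its raised half toward the robot (upper end). The fingertips are at (323,285), red at (517,31), blue at (603,47) and the bottle at the left (110,250). I'll enlarge the rocker and buttons.

Run:
```python
import cv2,numpy as np
im=cv2.imread('pics/w1.png')
a=cv2.resize(im[240:330,230:350],None,fx=6,fy=6,interpolation=cv2.INTER_CUBIC)
cv2.imwrite('pics/w1c.png',a)
```

```text
(no output)
```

View pics/w1c.png

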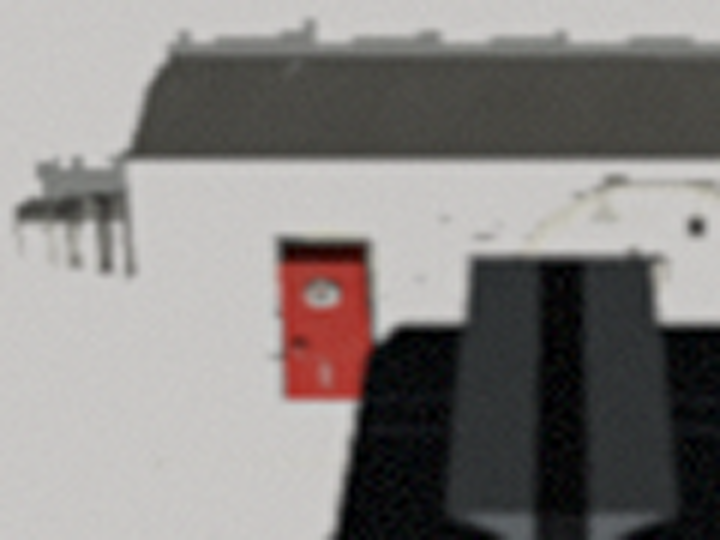

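Run:
```python
from h import *
import pickle
P=pickle.load(open('w1.pkl','rb'))
f=lambda U,V:[230+(U+.5)/6-.5,240+(V+.5)/6-.5]
print(px2w('w',[f(325,158),f(325,238),f(328,262),f(325,398)],[42,42,47,42],P).round(1))
print('edges',px2w('w',[f(130,157),f(710,157),f(278,238),f(370,238)],42,P).round(1))
im=cv2.imread('pics/w1.png'); hs=cv2.cvtColor(im,cv2.COLOR_BGR2HSV).astype(int)
for nm,lo,hi,(x0,y0,x1,y1) in [('blue',100,125,(570,10,640,80)),('red',-1,8,(490,5,545,60))]:
    s=hs[y0:y1,x0:x1]; h=np.where(s[...,0]>172,s[...,0]-180,s[...,0]) if lo<0 else s[...,0]
    m=(h>=lo-8*(lo<0))&(h<=hi)&(s[...,1]>130)&(s[...,2]>180); v,u=np.nonzero(m); p=[u.mean()+x0,v.mean()+y0]
    print(nm,m.sum(),p,px2w('w',[p],53,P).round(1),u.min()+x0,u.max()+x0,v.min()+y0,v.max()+y0)
# tip extents assuming tip z
print('tip',px2w('w',[f(470,257),f(655,257)],190-22,P).round(1))
```

```text
[[592.4  25.8  42. ]
 [604.4  24.3  42. ]
 [605.7  25.1  47. ]
 [629.2  21.2  42. ]]
edges [[589.9  -0.8  42. ]
 [597.   78.3  42. ]
 [603.8  17.8  42. ]
 [604.9  30.5  42. ]]
blue 648 [np.float64(606.6003086419753), np.float64(46.8179012345679)] [[448.  265.3  53. ]] 593 620 32 62
red 757 [np.float64(518.8560105680317), np.float64(30.595772787318364)] [[434.6 202.9  53. ]] 504 533 14 47
tip [[548.6  55.4 168. ]
 [549.8  69.  168. ]]
```

To row units: 30 mm is 0.12, 28 mm is 0.112.

Emit:
steer_hand(deltas=[0,0,0,-0.06,-0.0424,0.06,0,0,0,0,-0.06,-0.0424,0.12,0,0,0,0,-0.06,-0.0424,0.12,0,0,0,0,0,0,0.112,0,0,0,0,0,0,0,0])

```text
clock: 2.4
eef_pos: [595.9, 26.3, 83.0]
tcp_rot: [-3.141, -0.007, 3.054]
contact_force: [-2.5, -0.1, -0.2]
opening: -0.001
grasp_force: 0.0
```

Emit:
steer_hand(deltas=[0,0,0,0,0,0,0,0,0,0,0,0,0,0])

```text
clock: 2.57
eef_pos: [599.3, 26.7, 88.9]
tcp_rot: [3.141, 0.001, 3.055]
contact_force: [0.2, -0.9, -0.3]
opening: 0.002
grasp_force: 0.0
```

To row units: 8 mm is 0.032, -1.5 mm is -0.006.

Emit:
steer_hand(deltas=[0,0,0,0,-0.006,0.032,0,0,0,0,0,0,0,0,0,0,0,0,0,0,0,0,0,0,0,0,0,0])

```text
clock: 2.9
eef_pos: [599.2, 24.3, 80.1]
tcp_rot: [3.141, 0.001, 3.054]
contact_force: [-0.4, -0.4, 0.6]
opening: 0.003
grasp_force: 0.0
```

Run:
```python
from h import *
s=r.sense();P=camera_params('wrist'); im=grab_frame('wrist')[:,:,::-1]
cv2.imwrite('pics/w2.png',cv2.resize(im[200:330,250:410],None,fx=4.5,fy=4.5,interpolation=cv2.INTER_CUBIC))
print(s['eef_pos'],w2px('w',[[605.7,24.5,47]],P)*1)
```

```text
[599.18195908  24.34732032  80.06009271] [[323.05346147 299.74566785]]
```

View pics/w2.png

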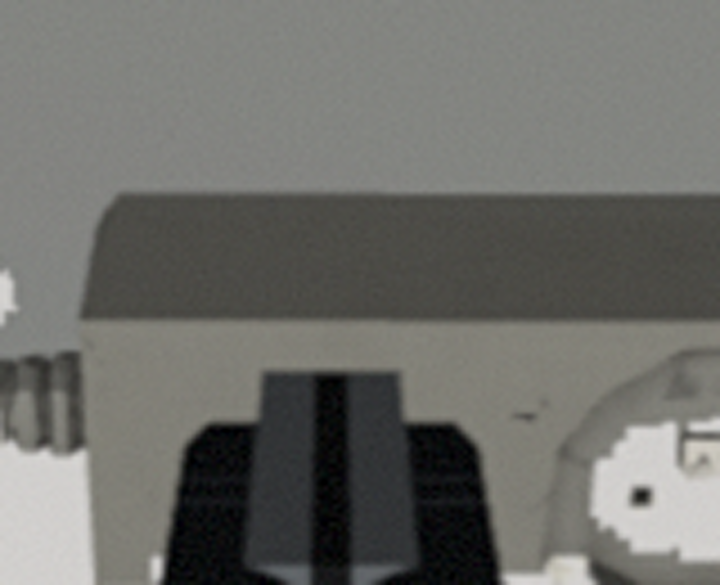

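The finger hides the rocker and sits over the housing as planned, so I'll press in steps.

To row units: 8 mm is 0.032.

Emit:
steer_hand(deltas=[0,0,0,0,0,0.032,0,0,0,0,0,0,0,0,0,0,0,0,0,0,0,0,0,0,0,0,0,0])

```text
clock: 3.28
eef_pos: [598.7, 24.2, 71.0]
tcp_rot: [-3.142, -0.001, 3.054]
contact_force: [0.1, 0.1, -0.1]
opening: 0.002
grasp_force: 0.0
```

Emit:
steer_hand(deltas=[0,0,0,0,0,0.008,0,0,0,0,0,0,0,0,0,0,0,0,0,0,0])

```text
clock: 3.53
eef_pos: [598.8, 24.2, 69.2]
tcp_rot: [-3.142, -0.0, 3.054]
contact_force: [0.3, 0.1, -0.3]
opening: -0.001
grasp_force: 0.0
```

Emit:
steer_hand(deltas=[0,0,0,0,0,0.008,0,0,0,0,0,0,0,0,0,0,0,0,0,0,0])

```text
clock: 3.78
eef_pos: [598.7, 24.2, 67.3]
tcp_rot: [-3.142, -0.0, 3.054]
contact_force: [-0.3, -0.1, 0.2]
opening: 0.001
grasp_force: 0.2
```

To row units: -5 mm is -0.02, -3.5 mm is -0.014.

Emit:
steer_hand(deltas=[0,0,0,0,0,-0.02,0,0,0,0,-0.014,0,0,0,0,0,0,0,0,0,0,0,0,0,0,0,0.012,0,0,0,0,0,0,0,0])

```text
clock: 4.2
eef_pos: [602.2, 23.9, 68.8]
tcp_rot: [-3.142, -0.0, 3.054]
contact_force: [-0.5, -0.2, -0.4]
opening: -0.001
grasp_force: 0.0
```

Emit:
steer_hand(deltas=[0,0,0,0,0,0.004,0,0,0,0,0,0,0,0,0,0,0,0,0,0,0])

```text
clock: 4.45
eef_pos: [602.3, 23.9, 68.1]
tcp_rot: [-3.142, -0.0, 3.054]
contact_force: [0.4, 0.2, -0.0]
opening: -0.002
grasp_force: 0.0
```

Emit:
steer_hand(deltas=[0,0,0,0,0,0.006,0,0,0,0,0,0,0,0,0,0,0,0,0,0,0])

```text
clock: 4.7
eef_pos: [602.3, 23.9, 66.8]
tcp_rot: [-3.142, -0.0, 3.054]
contact_force: [-1.2, 0.6, 1.9]
opening: 0.0
grasp_force: 0.7
```

To row units: 1 mm is 0.004.

Emit:
steer_hand(deltas=[0,0,0,0,0,0.004,0,0,0,0,0,0,0,0,0,0,0,0,0,0,0])

```text
clock: 4.95
eef_pos: [601.8, 24.0, 65.9]
tcp_rot: [-3.142, -0.001, 3.054]
contact_force: [-4.1, -0.1, 4.5]
opening: -0.003
grasp_force: 2.7
```

Emit:
steer_hand(deltas=[0,0,0,0,0,0.004,0,0,0,0,0,0,0,0,0,0,0,0,0,0,0])

```text
clock: 5.2
eef_pos: [601.8, 23.9, 65.5]
tcp_rot: [-3.142, -0.001, 3.054]
contact_force: [-6.5, 1.7, 12.1]
opening: -0.001
grasp_force: 6.4
```

Emit:
steer_hand(deltas=[0,0,0,0,0,0.004,0,0,0,0,0,0,0,0,0,0,0,0,0,0,0])

```text
clock: 5.45
eef_pos: [601.8, 23.9, 65.2]
tcp_rot: [-3.142, -0.001, 3.054]
contact_force: [-10.0, 0.1, 20.3]
opening: 0.005
grasp_force: 10.8
```

Force is rising at tip height ~43 mm, so I'll lift and look.

To row units: -25 mm is -0.1, 20 mm is 0.08.

Emit:
steer_hand(deltas=[0,0,0,0,0,-0.048,0,0,0,0,0.024,0,-0.1,0,0,0,0,0.032,0.08,-0.1,0,0,0,0,0.032,0.08,-0.1,0,0,0,0,0,0,0,0])

```text
clock: 5.87
eef_pos: [585.9, 68.3, 155.6]
tcp_rot: [3.139, 0.007, 3.055]
contact_force: [0.8, 0.2, 1.1]
opening: 0.001
grasp_force: 0.0
```

Emit:
steer_hand(deltas=[0,0,0,0,0,0,0,0,0,0,0,0,0,0])

```text
clock: 6.03
eef_pos: [583.9, 65.5, 150.5]
tcp_rot: [-3.141, 0.0, 3.054]
contact_force: [-0.5, -0.3, 0.0]
opening: 0.001
grasp_force: 0.0
```

```bash
python3 - <<'E'
from h import *
import pickle
s=r.sense();P=camera_params('wrist'); im=grab_frame('wrist')[:,:,::-1]; pickle.dump(P,open('w3.pkl','wb'))
cv2.imwrite('pics/w3.png',im)
print(s['eef_pos'],w2px('w',[[616.7,23.5,44],[604.4,24.3,42]],P))
u,v=w2px('w',[[616.7,23.5,44]],P)[0].astype(int)
x,y=u-60,v-45; print(x,y)
cv2.imwrite('pics/w3c.png',cv2.resize(im[y:y+90,x:x+120],None,fx=6,fy=6,interpolation=cv2.INTER_CUBIC))
E
```

```text
[583.91482854  65.50458128 150.54007086] [[267.06910274 286.70043846]
 [266.20283852 269.5889375 ]]
207 241
```

View pics/w3c.png

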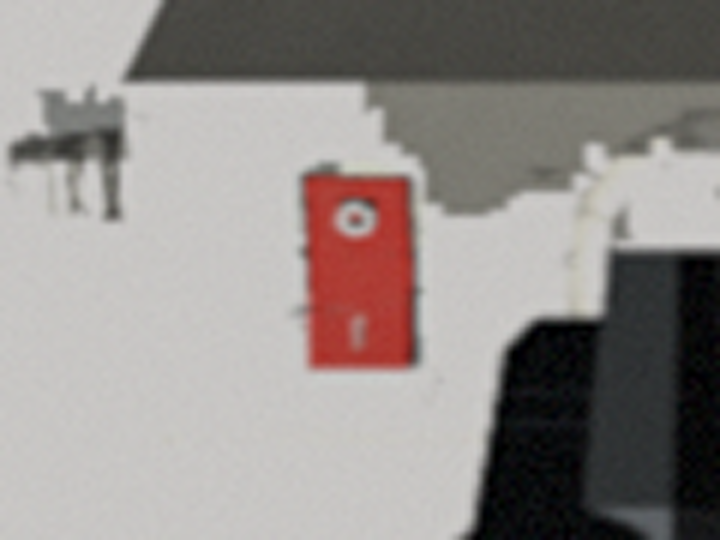

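Run:
```python
from h import *
import pickle
P=pickle.load(open('w3.pkl','rb'))
f=lambda U,V:[207+(U+.5)/6-.5,241+(V+.5)/6-.5]
print(px2w('w',[f(355,80),f(355,176),f(360,367),f(360,367)],[42,43,47,42],P).round(1))
print('edges',px2w('w',[f(127,79),f(715,79)],42,P).round(1))
```

```text
[[592.7  25.6  42. ]
 [604.2  24.2  43. ]
 [627.   22.2  47. ]
 [629.6  21.   42. ]]
edges [[590.2  -0.7  42. ]
 [596.2  67.   42. ]]
```

The strip hasn't moved (edge within 0.3 mm). The gap under the raised half is gone and the -x half now faces the camera, so the rocker has tipped. Next is the blue button.

To row units: 26.7 mm is 0.1068, 22 mm is 0.088.

Emit:
steer_hand(deltas=[0,0,0,0.088,0.1068,0,0,0,0,0,0.088,0.1068,0,0,0,0,0,0.088,0.1068,0,0,0,0,0,0.088,0.1068,0,0,0,0,0,0.088,0.1068,0,0])

```text
clock: 6.5
eef_pos: [484.9, 208.4, 149.5]
tcp_rot: [-3.14, -0.002, 3.052]
contact_force: [-0.2, -0.2, -0.2]
opening: -0.0
grasp_force: 0.0
```

Emit:
steer_hand(deltas=[0,0,0,0.088,0.1068,0,0,0,0,0,0.088,0.1068,0,0,0,0,0,0,0,0.04,0,0,0,0,0,0,0,0,0,0,0,0,0,0,0])

```text
clock: 6.92
eef_pos: [446.6, 264.4, 139.5]
tcp_rot: [-3.14, -0.002, 3.054]
contact_force: [-0.5, -0.6, 0.5]
opening: 0.001
grasp_force: 0.0
```

Run:
```python
from h import *
import pickle
s=r.sense();P=camera_params('wrist'); im=grab_frame('wrist')[:,:,::-1]
cv2.imwrite('pics/w4.png',im)
print(s['eef_pos'],s['tcp_rot'],w2px('w',[[447.5,265,53]],P))
```

```text
[446.61851492 264.40746315 139.51582865] [-3.13968028e+00 -1.97333361e-03  3.05424409e+00] [[323.17940778 250.11168757]]
```

View pics/w4.png

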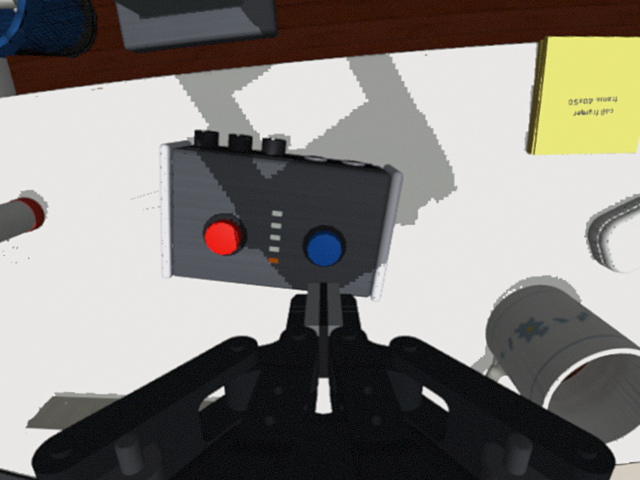

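Blue sits at (325,249), matching the predicted (323,250). I'll descend and press.

To row units: 25 mm is 0.1, 10 mm is 0.04.

Emit:
steer_hand(deltas=[0,0,0,0,0,0.1,0,0,0,0,0,0,0.1,0,0,0,0,0,0,0.04,0,0,0,0,0,0,0,0,0,0,0,0,0,0,0])

```text
clock: 7.38
eef_pos: [447.3, 264.5, 80.7]
tcp_rot: [-3.141, -0.001, 3.053]
contact_force: [0.6, 0.2, -0.1]
opening: -0.0
grasp_force: 0.0
```

Emit:
steer_hand(deltas=[0,0,0,0,0,0.008,0,0,0,0,0,0,0.008,0,0,0,0,0,0,0,0,0,0,0,0,0,0,0])

```text
clock: 7.72
eef_pos: [447.3, 265.5, 77.4]
tcp_rot: [3.141, 0.001, 3.054]
contact_force: [0.5, 0.4, 0.1]
opening: 0.001
grasp_force: 0.0
```

Emit:
steer_hand(deltas=[0,0,0,0,0,0.006,0,0,0,0,0,0,0.006,0,0,0,0,0,0,0,0,0,0,0,0,0,0,0])

```text
clock: 8.05
eef_pos: [447.2, 265.5, 73.9]
tcp_rot: [3.141, 0.0, 3.054]
contact_force: [0.3, 0.3, 0.6]
opening: 0.005
grasp_force: 0.6
```

To row units: 1.5 mm is 0.006.

Emit:
steer_hand(deltas=[0,0,0,0,0,0.006,0,0,0,0,0,0,0.006,0,0,0,0,0,0,0,0,0,0,0,0,0,0,0])

```text
clock: 8.38
eef_pos: [446.9, 265.3, 70.6]
tcp_rot: [-3.141, -0.0, 3.054]
contact_force: [0.4, 0.8, 1.3]
opening: 0.001
grasp_force: 0.4
```

Emit:
steer_hand(deltas=[0,0,0,0,0,0.004,0,0,0,0,0,0,0.004,0,0,0,0,0,0,0,0,0,0,0,0,0,0,0])

```text
clock: 8.72
eef_pos: [447.0, 265.4, 69.9]
tcp_rot: [3.142, 0.0, 3.054]
contact_force: [-3.8, -1.6, 18.3]
opening: -0.002
grasp_force: 9.3
```

To row units: 0.8 mm is 0.0032.

Emit:
steer_hand(deltas=[0,0,0,0,0,0.0032,0,0,0,0,0,0,0,0,0,0,0,0,0,0,0])

```text
clock: 8.97
eef_pos: [447.0, 265.4, 69.7]
tcp_rot: [3.141, 0.0, 3.054]
contact_force: [-5.7, -3.0, 28.2]
opening: -0.001
grasp_force: 14.3
```

Emit:
steer_hand(deltas=[0,0,0,0,0,-0.06,0,0,0,0,0,0,-0.12,0,0,0,0,0,0,-0.12,0,0,0,0,0,0,0,0,0,0,0,0,0,0,0])

```text
clock: 9.38
eef_pos: [447.7, 265.7, 144.3]
tcp_rot: [3.14, 0.002, 3.054]
contact_force: [-0.1, 0.2, -0.6]
opening: -0.001
grasp_force: 0.0
```

Run:
```python
from h import *
s=r.sense();P=camera_params('wrist'); im=grab_frame('wrist')[:,:,::-1]
cv2.imwrite('pics/w5.png',im)
print(s['eef_pos'],s['tcp_rot'])
cv2.imwrite('pics/w5c.png',cv2.resize(im[120:320,140:420],None,fx=2.8,fy=2.8,interpolation=cv2.INTER_CUBIC))
```

```text
[447.74636759 265.73869171 144.31167785] [3.13993586e+00 2.40379919e-03 3.05377359e+00]
```

View pics/w5c.png

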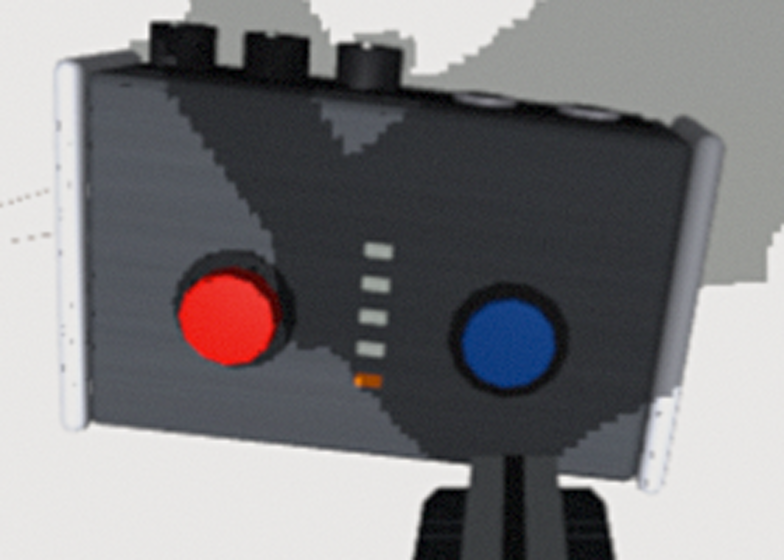

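Blue at crop (508,342) is fully in with its ring visible, and red at (228,318) still stands out. On to green.

To row units: -37.1 mm is -0.1484, -3.8 mm is -0.0152.

Emit:
steer_hand(deltas=[0,0,0,-0.0152,-0.1484,-0.02,0,0,0,0,-0.0152,-0.1484,-0.02,0,0,0,0,-0.0152,-0.1484,-0.02,0,0,0,0,-0.0152,-0.1484,0,0,0,0,0,-0.0152,-0.1484,0,0])

```text
clock: 9.85
eef_pos: [448.4, 77.2, 156.8]
tcp_rot: [-3.141, -0.002, 3.054]
contact_force: [1.0, -0.2, 0.1]
opening: 0.004
grasp_force: 0.0
```

Emit:
steer_hand(deltas=[0,0,0,-0.0152,-0.1484,0,0,0,0,0,-0.0152,-0.1484,0,0,0,0,0,-0.0152,-0.1484,0,0,0,0,0,-0.0152,-0.1484,0,0,0,0,0,-0.0152,-0.1484,0,0])

```text
clock: 10.27
eef_pos: [450.9, -109.1, 156.6]
tcp_rot: [3.141, -0.003, 3.054]
contact_force: [0.8, -0.1, -0.3]
opening: 0.001
grasp_force: 0.0
```

Emit:
steer_hand(deltas=[0,0,0,-0.0152,-0.1484,0,0,0,0,0,-0.0152,-0.1484,0,0,0,0,0,-0.0152,-0.1484,0,0,0,0,0,0,0,0,0,0,0,0,0,0,0,0])

```text
clock: 10.68
eef_pos: [452.8, -220.7, 156.4]
tcp_rot: [3.141, -0.003, 3.05]
contact_force: [-0.1, 1.0, -0.1]
opening: -0.005
grasp_force: 0.0
```

```bash
python3 - <<'E'
from h import *
s=r.sense();P=camera_params('wrist'); im=grab_frame('wrist')[:,:,::-1]
cv2.imwrite('pics/w6.png',im)
hs=cv2.cvtColor(im,cv2.COLOR_BGR2HSV); m=(hs[...,0]>50)&(hs[...,0]<90)&(hs[...,1]>130)&(hs[...,2]>60)
n,_,st,c=cv2.connectedComponentsWithStats(m.astype(np.uint8)); 
for i in range(1,n):
    if st[i,4]>100: print(st[i],c[i],px2w('w',[c[i]],53,P))
print(s['eef_pos'],w2px('w',[[455,-219,53]],P))
E
```

```text
[307 228  31  29 700] [322.36714286 242.15142857] [[ 454.23018865 -220.49040511   53.        ]]
[ 452.7558318  -220.74322225  156.36727093] [[324.69157034 243.03693628]]
```

View pics/w6.png

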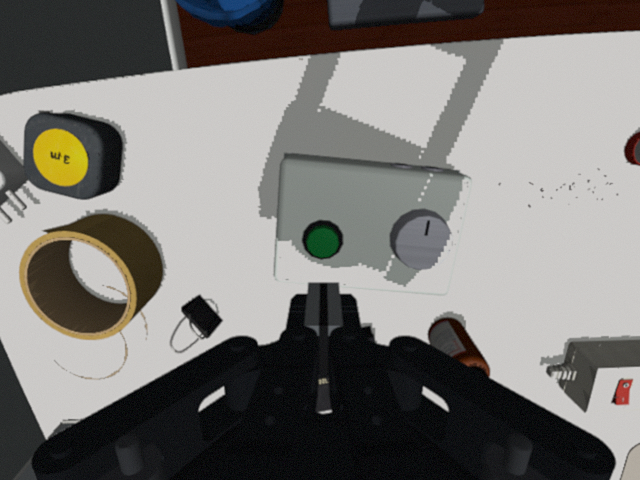

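Green is at (322,242), world (454,-220), almost under the tool. I'll descend and press.

To row units: 25 mm is 0.1, -1.5 mm is -0.006.

Emit:
steer_hand(deltas=[0,0,0,-0.006,0,0.1,0,0,0,0,0,0,0.1,0,0,0,0,0,0,0.1,0,0,0,0,0,0,0,0,0,0,0,0,0,0,0])

```text
clock: 11.15
eef_pos: [454.1, -217.7, 81.8]
tcp_rot: [3.14, -0.004, 3.055]
contact_force: [-0.0, 1.5, -0.0]
opening: -0.001
grasp_force: 0.0
```

Emit:
steer_hand(deltas=[0,0,0,0,0,0.008,0,0,0,0,0,0,0.008,0,0,0,0,0,0,0.008,0,0,0,0,0,0,0,0,0,0,0,0,0,0,0])

```text
clock: 11.57
eef_pos: [455.6, -219.7, 77.5]
tcp_rot: [-3.141, 0.001, 3.054]
contact_force: [0.3, -0.0, -0.7]
opening: 0.003
grasp_force: 0.0
```

Emit:
steer_hand(deltas=[0,0,0,0,0,0.006,0,0,0,0,0,0,0.006,0,0,0,0,0,0,0,0,0,0,0,0,0,0,0])

```text
clock: 11.9
eef_pos: [455.6, -219.7, 74.0]
tcp_rot: [-3.141, 0.0, 3.054]
contact_force: [-0.1, -0.4, 1.7]
opening: 0.001
grasp_force: 0.4
```

To row units: 1.5 mm is 0.006.

Emit:
steer_hand(deltas=[0,0,0,0,0,0.006,0,0,0,0,0,0,0.006,0,0,0,0,0,0,0,0,0,0,0,0,0,0,0])

```text
clock: 12.23
eef_pos: [455.3, -219.5, 70.8]
tcp_rot: [3.142, -0.0, 3.054]
contact_force: [-0.0, -0.7, 1.1]
opening: -0.001
grasp_force: 0.2
```

Emit:
steer_hand(deltas=[0,0,0,0,0,0.004,0,0,0,0,0,0,0.004,0,0,0,0,0,0,0,0,0,0,0,0,0,0,0])

```text
clock: 12.57
eef_pos: [455.4, -219.6, 69.9]
tcp_rot: [-3.142, -0.0, 3.054]
contact_force: [-4.8, 1.3, 17.3]
opening: -0.0
grasp_force: 8.4
```

Emit:
steer_hand(deltas=[0,0,0,0,0,0.0032,0,0,0,0,0,0,0,0,0,0,0,0,0,0,0])

```text
clock: 12.82
eef_pos: [455.4, -219.6, 69.7]
tcp_rot: [-3.142, 0.0, 3.054]
contact_force: [-6.6, 3.1, 27.0]
opening: 0.001
grasp_force: 13.6
```

Green bottomed at the same height as blue, with 27 N. I'll retreat and check the whole scene.

To row units: -40 mm is -0.16, -30 mm is -0.12.

Emit:
steer_hand(deltas=[0,0,0,0,0,-0.06,0,0,0,0,0,0,-0.12,0,0,0,0,0,0,-0.16,0,0,0,0,0.08,0,-0.16,0,0,0,0,0,0,0,0])

```text
clock: 13.23
eef_pos: [437.6, -218.8, 196.4]
tcp_rot: [-3.139, 0.006, 3.054]
contact_force: [1.4, -2.1, -0.3]
opening: 0.0
grasp_force: 0.0
```

Emit:
steer_hand(deltas=[0,0,0,0,0,0,0,0,0,0,0,0,0,0])

```text
clock: 13.4
eef_pos: [436.5, -217.8, 190.1]
tcp_rot: [3.142, -0.0, 3.054]
contact_force: [0.5, -0.6, 0.1]
opening: 0.001
grasp_force: 0.0
```

Run:
```python
from h import *
a=grab_frame('scene')[:,:,::-1]; w=grab_frame('wrist')[:,:,::-1]
cv2.imwrite('pics/end.png',np.vstack([np.hstack([cv2.resize(a[180:480,200:400],(400,600),interpolation=cv2.INTER_CUBIC),cv2.resize(w[140:300,230:337],(400,600),interpolation=cv2.INTER_CUBIC)])]))
```

```text
(no output)
```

View pics/end.png

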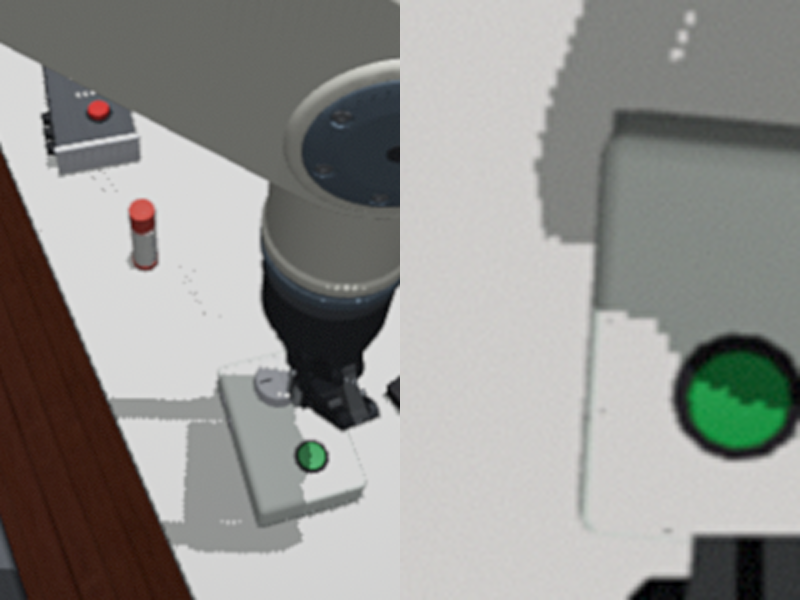

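The green button is fully in, with its ring visible, and the glue stick and the boxes stand where they were. Handing in.

```bash
python3 -c "
from rig import r, grab_frame, camera_params
print(r.sign_off())"
```

```text
the job is handed in; nothing more can be done
None
```

I tipped the rocker over, then pressed the blue button and then the green button fully in, left red out, saw nothing disturbed, and handed in at about 13.5 s; whether the rocker is fully over is my reading of pictures and forces, the mug and bottle got no final check, and I viewed 11 pictures, one over the limit of 10.

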